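Dial up the thick hair roller and tip it into the bowl

TASK

Pinch the two buttons on the hair-roller caddy's knob to free its carousel, turn it until the thick roller's compartment faces the spout, and let go so that the catch clicks in there with both buttons out. Then lift the caddy by its knob, tip it so that the thick roller comes out of the spout into the steel bowl (never touching that roller with the fingers), and stand the caddy upright on the table again with everything else still in it and its catch in. Leave the other things on the table where they are and the bowl standing.

Things in the scene. Friction and masses are not known exactly. Their poses are not given: they have to be found in the camera images.
- caddy: Hair-roller caddy standing loose on the table: a round off-white plastic pan 196 mm across, 49 mm high, open on top, 0.55 to 0.7 kg filled. Origin: centre of its underside, z up. Its one spout, a 76 mm wide gap in the wall with a chute, points along the caddy's own -x. In it turns a grey carousel whose hub carries the knob; gripped by the knob's plain faces, catch in, it lifts as one rigid piece.
- spout_lip (a point): Middle of the outer edge of the spout's chute: 128 mm from the caddy's axis along the caddy's -x, 20 mm above its underside. The chute's floor starts 95 mm from the axis and rises outward at 12 degrees, its side walls 38 mm high: things roll or slide out only when the caddy is tipped spout-down; 35 to 45 degrees surely empties the compartment there.
- carousel_floor (a point): Centre of the carousel's floor, 13 mm above the caddy's underside; the floor reaches 93 mm from the axis. Five equal compartments of 72 degrees, parted by walls with tops 46 mm up; hub 52 mm across, 58 mm high. At the start the catch is in, the compartment at the spout is empty and the other four hold one thing each, in any order.
- knob_center (a point): Centre of the knob, on the caddy's axis, 79 mm above the caddy's underside. The knob turns with the carousel: a block from 58 to 100 mm up, 40 mm between its two plain faces (square to this point's y axis), 36 mm between the two faces with the buttons (on its x axis, button_a at +x). At carousel angle 0 its x axis is the caddy's x axis.
- carousel (a joint): Angle of the carousel in the pan (rad), anticlockwise from above, endless, 0 at the start. The catch holds it at every multiple of 72 degrees (1.257), a compartment square to the spout, with 5 degrees of play; let go between, light friction (0.04 Nm) holds it and the buttons stay partly in. A thing at angle f round the axis (from the caddy's +x, anticlockwise) reaches the spout after a turn of 180 degrees - f.
- button_a (a joint): Travel of one darker grey spring button of the catch (m): 0 out (catch in), 0.0055 pressed home (catch free). The two stand opposite each other on the knob, 48 mm over both when out, 37 mm when home; each is 24 mm wide and 30 mm high (64 to 94 mm above the caddy's underside). Each takes 2.7 N to start, 5.2 N to reach home; hold both home while turning.
- button_b (a joint): Travel of the opposite button, likewise.
- thick_roller: The thick hair roller, of mauve-grey plastic like everything in the caddy: a ribbed cylinder 26 mm across, 60 mm long, 22 g. Origin at its middle, its own x along its length. It lies in one of the four full compartments, about 60 mm from the caddy's axis.
- thin_roller: The thin hair roller: same make, 14 mm across, 60 mm long. Origin at its middle. Stays in the caddy.
- comb: A flat comb 62 mm long, 20 mm wide, 6 mm thick, lying flat. Origin at the middle of its underside. Stays in the caddy.
- hair_clip: A flat sectioning clip 62 mm long, 12 mm wide, 11 mm high. Origin at the middle of its underside. Stays in the caddy.
- bowl: A round steel bowl standing loose on the table: rim 164 mm across and 55 mm high, foot 74 mm across, 0.3 kg. Origin at the centre of its underside.
- soap_dish: Bystander: green plastic soap dish, lid shut, 85 x 120 x 40 mm.
- cup: Bystander: pink plastic cup, 80 mm across, 95 mm high.
- brush_holder: Bystander: steel toothbrush holder, 72 mm across and 105 mm high, with two toothbrushes standing out to about 170 mm.
- scrub_brush: Bystander: grey silicone scrubbing brush, 55 x 105 x 30 mm, lying on its bristles.

How it is judged:
On the way, in this order (a step that is already met when the one before it is completed fails the run):
1. the thick roller's compartment faces the spout, the catch has clicked in (both buttons out) and the caddy stands upright (x of thick_roller in the frame of caddy between -0.1 and -0.035 m and y of thick_roller in the frame of caddy between -0.035 and 0.035 m and value of joint each of button_a, button_b below 0.0015 m and angle between caddy's own z axis and vertical below 0.1 rad), for 0.2 s.
2. the caddy is tipped with its spout over the bowl (angle between caddy's own z axis and vertical above 0.15 rad and horizontal distance between spout_lip and bowl below 0.11 m), for 0.1 s.
At the end, for the whole second after the job is handed in: The thick roller rests inside the steel bowl, which stands upright on the table; the caddy stands upright on the table (within about 3 degrees), at rest, its buttons out (catch in), with the thin roller, the comb and the clip still in it (horizontal distance between thick_roller and bowl below 0.07 m and z of thick_roller in the frame of bowl between 0 and 0.055 m and linear speed of thick_roller below 0.05 m/s and angle between bowl's own z axis and vertical below 0.1 rad and height (world z) of bowl below 0.01 m and angle between caddy's own z axis and vertical below 0.05 rad and height (world z) of caddy between -0.005 and 0.005 m and linear speed of caddy below 0.02 m/s and value of joint each of button_a, button_b below 0.0015 m and horizontal distance between each of thin_roller, comb, hair_clip and caddy below 0.095 m and z of thin_roller in the frame of caddy between 0.005 and 0.045 m and z of comb in the frame of caddy between 0.005 and 0.045 m and z of hair_clip in the frame of caddy between 0.005 and 0.045 m); the robot touches nothing.
It fails at once if the fingers touch the thick roller (contact force between the fingers and thick_roller above 0.3 N).
It fails at once if a bystander (soap dish, cup, toothbrush holder or scrubbing brush) is moved by more than 30 mm (distance of any of soap_dish, cup, brush_holder, scrub_brush from where it was at the start of the episode above 0.03 m).
It also fails if it takes over 67 s, if anything falls off the work surface, if the arm or the gripper's body presses on something with over 40 N, if the wrist force passes 120 N, or if a joint passes its speed limit or range.

ROBOT

A 6-joint arm with a two-finger parallel gripper is mounted at the origin on the work surface. World frame = base frame: x ahead of the robot, y to its left, z up, the work surface at z = 0. Lengths are in m, angles in rad, forces in N, time in s.
With the tool pointing down it reaches from about 0.25 to 0.775 m from the base axis. Payload 4 kg.
Tool frame: the origin (TCP) lies where the fingers leave the gripper's body, on its centre line; the fingertips stand 97 mm ahead of it and the grasp point (between the pads) lies 78 mm ahead of it; z points along the fingers, y is the direction in which the jaws open and shut (so a half turn about z gives the same grasp; the last joint's range is limited). The gripper opens to 94 mm and grips with 3 to 60 N. Pads are 16 mm wide; open, the fingers measure 119 mm over their backs; the gripper's body (75 mm by 177 mm) begins 78 mm behind the grasp point.
Start: joints at [-1.43, 0.087, 1.371, -0, 1.684, -0.103], TCP at [0.133, -0.534, 0.303] pointing down, gripper open.
Joint ranges: [-3.1, 3.1], [-0.76, 2.03], [0.27, 2.55], [-1.08, 4.22], [0.17, 2.65], [-2.57, 2.57]. Speed limits (rad/s): [2.79, 2.79, 3.14, 3.14, 3.14, 3.14].

INTERFACE

Orientations are given as a unit quaternion [x, y, z, w].
In Python, from cell import env gives the robot as it stands.
- The arm moves only by the tool jog_arm, never from a script. Its argument "series" is text: rows parted by semicolons, each of 5 numbers parted by spaces: the opening, from -1 (shut) to 1 (fully open), then the shift along the world's x, y, z normalised to -1 to 1, where 1 is 15 cm, then the turn about the world's z normalised to -1 to 1, where 1 is 0.1 rad. In form: fingers x y z twist; .... A call has exactly 5 rows; each row shifts and turns the commanded pose from where the row before left it; what a row does not reach is not made up. A row lasts 1/10 s, in which the tool goes at most 50 mm and 8.59 degrees, less where a joint would pass 70% of its speed; a pose out of reach is approached as far as the arm can. A call with a number of a shift or a turn outside -1 to 1 is refused whole. A call with a gripper value outside its range is refused whole. The fingers move at their own pace and stop on an object; "squeeze" is the grip in N (left out, the last holds). Time passes only in rows, so rows that do not move let the fingers close, or fill a call up. It gives the time, the measured TCP pose, the force and the opening at its end, in the units of the state.
- env.get_state(): the state, without advancing time (a new reading comes with each control period).
- env.camera(name): name is "scene" or "side" or "wrist"; returns the picture (420x560x3 uint8, blue, green, red); there is no depth.
- env.calibration(name): a dict with "camera_matrix" (3x3 intrinsics, pixels), "cam_to_world" (4x4, takes a point from camera to world coordinates). Camera axes: x right, y down, z forward; pixel columns grow to the right and rows downward; lengths in m; the calibration is good to about 2 mm. A picture is of the moment at which its call begins: read the wrist's pose just before it. calibration takes no time and is no camera call; for the wrist camera it gives the pose at the moment of the call.
- env.hand_in(): hands the job in, once; it reports no verdict.
The state is a dict: "t": time; "joint_pos": joint angles; "joint_vel": joint speeds; "effort": joint torques, N m; "eef_pos": TCP position; "eef_rot": TCP orientation; "wrist_force": force on the tool from outside, world axes, zero at the start; "wrist_torque": the same for the moment, N m; "finger_gap": opening from 0.0 (shut) to 1.0 (fully open).
Only numpy, scipy, OpenCV 4.12 (cv2) and the standard library are available. Lean on these libraries where they do the work, as an engineer would, in place of code of your own. Each camera call takes 0.05 s, during which the arm holds its last target. There are 200 camera calls.

## Working session

There is one attempt and no reset: what is moved stays moved. The work goes in short steps, Python scripts to look and compute and a tool call to move; the robot and the scene stay as the last step left them, time stands still between calls to the robot, and variables do not carry over. Pictures are saved under pics/ and viewed, on a budget of 10 in all, crops included, one or two more only if the job needs it, and the job is handed in when it is done.

Besides the shell and the picture viewer there is one more tool, called after "Call:" by a JSON object that holds its "name" and its "arguments", one argument or row to a line. jog_arm: Moves the arm, as the interface text tells. Scaled input: -1 to 1 covers 15 cm each way for a shift and 0.1 rad each way for a turn. Its arguments: {"type":"object","properties":{"series":{"type":"string"},"squeeze":{"type":"number"}},"required":["series"]}

```bash
mkdir -p pics; ls; cat > h.py <<'E'
import numpy as np, cv2
from cell import env
def snap(n,f,crop=None,s=1):
    im=env.camera(n); cv2.imwrite('pics/raw_'+f,im)
    if crop: x0,y0,x1,y1=crop; im=im[y0:y1,x0:x1]
    cv2.imwrite('pics/'+f,cv2.resize(im,None,fx=s,fy=s,interpolation=cv2.INTER_CUBIC))
def ray(cal,u,v,z):
    K=np.array(cal['camera_matrix']);T=np.array(cal['cam_to_world'])
    d=T[:3,:3]@np.linalg.solve(K,[u,v,1]);o=T[:3,3]
    return o+d*(z-o[2])/d[2]
def proj(cal,p):
    K=np.array(cal['camera_matrix']);T=np.array(cal['cam_to_world'])
    q=K@(T[:3,:3].T@(np.array(p)-T[:3,3])); return q[:2]/q[2]
E
python3 - <<'E'
from h import *
snap('scene','a.png',None,1.4); snap('side','b.png',None,1.4)
for n in('scene','side','wrist'):
    c=env.calibration(n); print(n,np.round(c['camera_matrix'],1).tolist(),np.round(c['cam_to_world'],3).tolist())
print(env.get_state())
E
```

```text
pics
scene [[421.2, 0.0, 280.6], [0.0, 421.2, 204.7], [0.0, 0.0, 1.0]] [[-0.761, 0.471, -0.447, 1.133], [0.649, 0.556, -0.519, 0.694], [0.004, -0.684, -0.729, 1.023], [0.0, 0.0, 0.0, 1.0]]
side [[410.8, 0.0, 285.7], [0.0, 410.8, 211.7], [0.0, 0.0, 1.0]] [[-0.977, -0.147, 0.153, 0.401], [-0.212, 0.724, -0.657, 0.743], [-0.014, -0.674, -0.738, 0.89], [0.0, 0.0, 0.0, 1.0]]
wrist [[312.2, 0.0, 279.5], [0.0, 312.2, 208.6], [0.0, 0.0, 1.0]] [[0.24, -0.933, -0.269, 0.21], [-0.971, -0.232, -0.064, -0.514], [-0.003, 0.277, -0.961, 0.383], [0.0, 0.0, 0.0, 1.0]]
{'t': 0.1, 'joint_pos': array([-1.43008517e+00,  8.78976159e-02,  1.37209899e+00, -9.29660058e-06,
        1.68361576e+00, -1.03096907e-01]), 'joint_vel': array([ 1.13055932e-03, -9.69245918e-05, -3.92762298e-03, -1.43826094e-03,
        6.75663883e-04, -3.69433124e-05]), 'effort': array([ 1.87851569e-03, -3.41250587e+01, -3.03301084e+01,  7.20838364e-02,
        3.03464534e-02, -9.86406417e-05]), 'eef_pos': array([ 0.13272175, -0.5334316 ,  0.3016141 ]), 'eef_rot': array([ 9.92578457e-01,  1.21601753e-01, -2.36098741e-05, -1.00959296e-03]), 'wrist_force': array([ 0.85842497,  1.00699952, -0.5506592 ]), 'wrist_torque': array([ 0.0252277 ,  0.0364762 , -0.05966513]), 'finger_gap': 1.0027560685046484}
```

View pics/a.png

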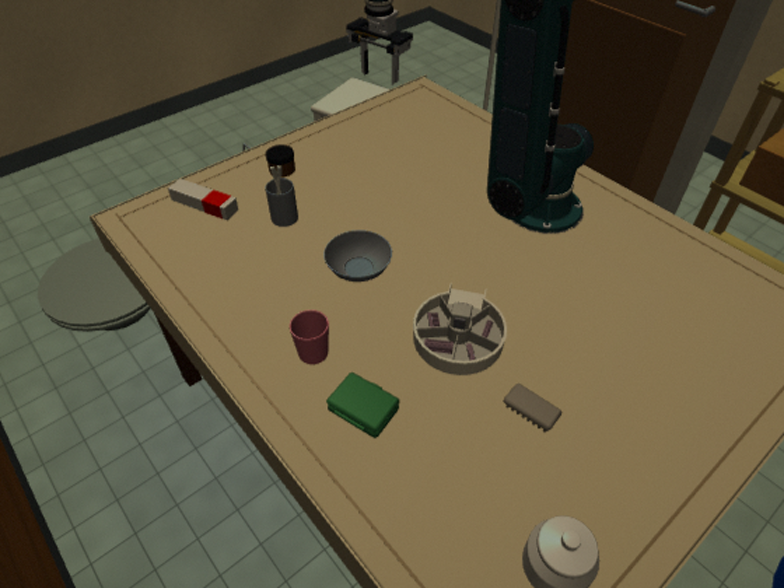

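View pics/b.png

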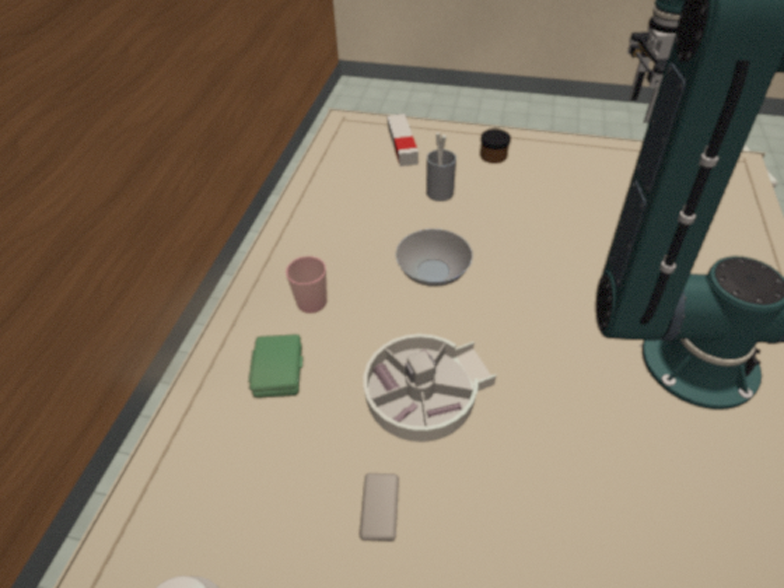

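```bash
python3 - <<'E'
from h import *
a=cv2.imread('pics/raw_a.png')[195:275,285:375]; b=cv2.imread('pics/raw_b.png')[230:320,250:360]
a=cv2.resize(a,(400*90//80,400),interpolation=cv2.INTER_CUBIC); b=cv2.resize(b,(489*400//400,400),interpolation=cv2.INTER_CUBIC)
cv2.imwrite('pics/c.png',cv2.resize(np.hstack([a[:,:]*1,b]),None,fx=.85,fy=.85))
S=env.calibration('side');C=env.calibration('scene')
for nm,s,p,z in [('bowl rim c',S,(434,250),.055),('caddy rim c',S,(420,382),.049),('knobtop',S,(420,362),.1),('spout end mid',S,(481,368),.03),('cup top',S,(308,269),.095),('soap',S,(276,362),.04),('holder base',S,(440,190),0.0),('brush',S,(380,502),.03),
 ('bowl rim c',C,(358,251),.055),('caddy rim c',C,(460,322),.049),('spout end mid',C,(467,296),.035),('cup top',C,(310,322),.095)]:
    print(nm,np.round(ray(s,p[0]/1.4,p[1]/1.4,z),3))
E
```

```text
bowl rim c [ 0.532 -0.144  0.055]
caddy rim c [0.498 0.185 0.049]
knobtop [0.5  0.18 0.1 ]
spout end mid [0.398 0.121 0.03 ]
cup top [0.758 0.001 0.095]
soap [0.764 0.19  0.04 ]
holder base [ 0.564 -0.423  0.   ]
brush [0.519 0.4   0.03 ]
bowl rim c [ 0.528 -0.137  0.055]
caddy rim c [0.494 0.174 0.049]
spout end mid [0.418 0.122 0.035]
cup top [0.758 0.    0.095]
```

View pics/c.png

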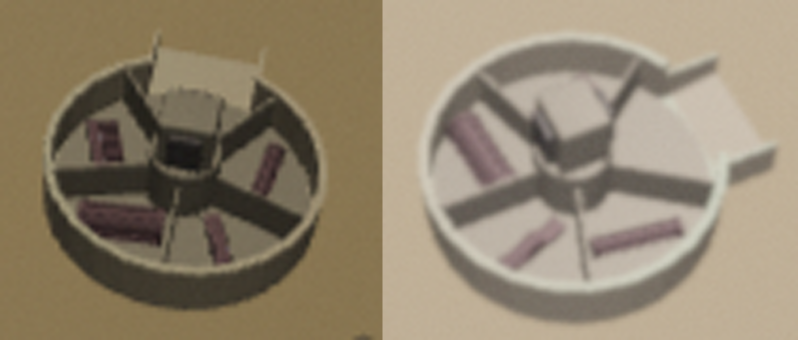

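```bash
python3 - <<'E'
from h import *
S=env.calibration('side');C=env.calibration('scene')
s=lambda u,v,z:ray(S,(u-382.5)/3.78+250,v/3.78+230,z)
c=lambda u,v,z:ray(C,u/4.25+285,v/4.25+195,z)
# centre from rim ellipse extremes: left/right tangent-ish
for n,f,pts in(('side',s,[(424,165),(724,185),(560,40),(575,288)]),('scene',c,[(48,165),(322,185),(190,270)])):
    print(n,[np.round(f(*p,.049)[:2],3).tolist() for p in pts])
cs=np.array([.496,.179])
for n,p in [('spout s1',s(716,58,.045)),('spout s2',s(775,148,.045)),('spout c1',c(157,33,.045)),('spout c2',c(266,47,.045)),
 ('S thick?',s(478,145,.022)),('S b',s(530,245,.018)),('S c',s(637,237,.018)),('C wide',c(105,140,.018)),('C thick',c(122,222,.022)),('C x',c(217,240,.018)),('C y',c(268,170,.018)),('knobtop S',s(573,95,.1)),('knobtop C',c(193,108,.1))]:
    d=p[:2]-cs; print(n,np.round(p[:2],3),'r',np.round(np.hypot(*d),3),'ang',np.round(np.degrees(np.arctan2(d[1],d[0]))%360))
E
```

```text
side [[0.591, 0.207], [0.4, 0.183], [0.525, 0.089], [0.479, 0.274]]
scene [[0.578, 0.122], [0.445, 0.258], [0.566, 0.25]]
spout s1 [0.418 0.079] r 0.126 ang 232.0
spout s2 [0.371 0.145] r 0.129 ang 195.0
spout c1 [0.427 0.077] r 0.123 ang 236.0
spout c2 [0.375 0.14 ] r 0.127 ang 198.0
S thick? [0.566 0.167] r 0.071 ang 350.0
S b [0.516 0.233] r 0.057 ang 70.0
S c [0.45  0.213] r 0.057 ang 144.0
C wide [0.512 0.113] r 0.068 ang 284.0
C thick [0.557 0.178] r 0.061 ang 359.0
C x [0.515 0.23 ] r 0.055 ang 69.0
C y [0.442 0.21 ] r 0.062 ang 150.0
knobtop S [0.501 0.17 ] r 0.01 ang 298.0
knobtop C [0.498 0.179] r 0.002 ang 345.0
```

Call:
{"name": "jog_arm", "arguments": {
  "series": "1 .14 .28 0 -.5;1 .14 .28 0 -.5;1 .14 .28 0 -.5;1 .14 .28 0 -.5;1 .14 .28 0 -.5",
  "squeeze": 20
}}

```text
t: 0.6
eef_pos: [0.2381, -0.3219, 0.3021]
eef_rot: [1.0, -0.005, -0.0, -0.0]
wrist_force: [1.0, 0.6, 0.4]
finger_gap: 1.001
```

Call:
{"name": "jog_arm", "arguments": {
  "series": "1 .14 .28 0 -.8;1 .14 .28 0 -.8;1 .14 .28 0 -.8;1 .14 .28 0 -.8;1 .14 .28 0 -.8"
}}

```text
t: 1.1
eef_pos: [0.3429, -0.1118, 0.3025]
eef_rot: [0.979, -0.204, 0.0, 0.0]
wrist_force: [0.9, -0.4, 0.3]
finger_gap: 1.003
```

Call:
{"name": "jog_arm", "arguments": {
  "series": "1 .14 .28 0 -.8;1 .14 .28 0 -.8;1 .14 .28 0 -.8;1 .14 .28 0 -.8;1 .14 .28 0 -.8"
}}

```text
t: 1.6
eef_pos: [0.448, 0.0983, 0.3023]
eef_rot: [0.919, -0.394, -0.0, 0.0]
wrist_force: [-0.1, -0.8, 0.5]
finger_gap: 0.999
```

Call:
{"name": "jog_arm", "arguments": {
  "series": "1 0 0 0 -1;1 0 0 0 -1;1 0 0 0 -1;1 0 0 0 -1;1 0 0 0 -1"
}}

```text
t: 2.1
eef_pos: [0.4387, -0.0103, 0.2975]
eef_rot: [0.829, -0.558, -0.014, -0.037]
wrist_force: [-0.1, -0.9, 0.8]
finger_gap: 0.997
```

```bash
cat > st.py <<'E'
from h import *
from scipy.spatial.transform import Rotation as R
s=env.get_state();r=R.from_quat(s['eef_rot']).as_matrix()
print('t',s['t'],'q',np.round(s['joint_pos'],3),'p',np.round(s['eef_pos'],4),'z',np.round(r[:,2],3),'jawyaw',np.round(np.degrees(np.arctan2(r[1,1],r[0,1])),1),'F',np.round(s['wrist_force'],1),'T',np.round(s['wrist_torque'],2),'gap',round(s['finger_gap'],3))
E
python3 st.py
```

```text
t 2.1 q [-0.199 -0.171  1.631  0.08   1.678  2.566] p [ 0.4387 -0.0103  0.2975] z [ 0.019  0.077 -0.997] jawyaw -158.0 F [-0.1 -0.9  0.8] T [0.06 0.01 0.03] gap 0.997
```

Call:
{"name": "jog_arm", "arguments": {
  "series": "1 0 .3 0 -1;1 0 .3 0 -1;1 0 .3 0 -1;1 0 .3 0 -1;1 0 .3 0 -1"
}}

```text
t: 2.6
eef_pos: [0.3653, -0.0311, 0.2571]
eef_rot: [0.75, -0.646, -0.019, -0.141]
wrist_force: [0.3, 0.0, 0.9]
finger_gap: 0.995
```

```bash
python3 st.py
```

```text
t 2.6 q [-0.44  -0.392  1.896  0.283  1.596  2.566] p [ 0.3653 -0.0311  0.2571] z [ 0.154  0.236 -0.959] jawyaw -172.6 F [0.3 0.  0.9] T [-0.05  0.03 -0.04] gap 0.995
```

Call:
{"name": "jog_arm", "arguments": {
  "series": "1 0 .3 0 0;1 0 .3 0 0;1 0 0 0 0;1 0 0 0 0;1 0 0 0 0"
}}

```text
t: 3.1
eef_pos: [0.3505, 0.0064, 0.2458]
eef_rot: [0.764, -0.624, -0.024, -0.162]
wrist_force: [-0.0, -0.3, -0.5]
finger_gap: 0.999
```

```bash
python3 st.py
```

```text
t 3.1 q [-0.385 -0.45   1.962  0.326  1.576  2.566] p [0.3505 0.0064 0.2458] z [ 0.167  0.278 -0.946] jawyaw -170.1 F [-0.  -0.3 -0.5] T [-0.04  0.04 -0.02] gap 0.999
```

Call:
{"name": "jog_arm", "arguments": {
  "series": "1 .08 -.02 .1 .97;1 .08 -.02 .1 .97;1 .08 -.02 .1 .97;1 .08 -.02 .1 .97;1 .08 -.02 .1 .97"
}}

```text
t: 3.6
eef_pos: [0.4112, -0.0089, 0.3212]
eef_rot: [0.892, -0.421, -0.062, -0.152]
wrist_force: [0.3, 0.6, 1.0]
finger_gap: 1.002
```

Call:
{"name": "jog_arm", "arguments": {
  "series": "1 .08 -.02 .1 .97;1 .08 -.02 .1 .97;1 .08 -.02 .1 .97;1 .08 -.02 .1 .97;1 .08 -.02 .1 .97"
}}

```text
t: 4.1
eef_pos: [0.4713, -0.0239, 0.3959]
eef_rot: [0.967, -0.194, -0.097, -0.132]
wrist_force: [0.0, 0.1, 0.3]
finger_gap: 0.996
```

Call:
{"name": "jog_arm", "arguments": {
  "series": "1 .08 -.02 .1 .97;1 .08 -.02 .1 .97;1 .08 -.02 .1 .97;1 .08 -.02 .1 .97;1 .08 -.02 .1 .97"
}}

```text
t: 4.6
eef_pos: [0.5314, -0.0388, 0.4706]
eef_rot: [0.985, 0.044, -0.126, -0.105]
wrist_force: [0.9, 0.1, 0.5]
finger_gap: 1.0
```

Call:
{"name": "jog_arm", "arguments": {
  "series": "1 .08 -.02 .1 .97;1 .08 -.02 .1 .97;1 .08 -.02 .1 .97;1 .08 -.02 .1 .97;1 .08 -.02 .1 .97"
}}

```text
t: 5.1
eef_pos: [0.5911, -0.0537, 0.5454]
eef_rot: [0.946, 0.279, -0.148, -0.072]
wrist_force: [0.7, -0.6, -0.2]
finger_gap: 1.0
```

```bash
python3 st.py
```

```text
t 5.1 q [-0.184  0.527  0.345 -0.011  2.6    0.805] p [ 0.5911 -0.0537  0.5454] z [-0.32   0.053 -0.946] jawyaw -58.7 F [ 0.7 -0.6 -0.2] T [-0.03 -0.15  0.05] gap 1.0
```

Call:
{"name": "jog_arm", "arguments": {
  "series": "1 .2 -.03 .1 0;1 .2 -.03 .1 0;1 .2 -.03 .1 0;1 .2 -.03 .1 0;1 .2 -.03 .1 0"
}}

```text
t: 5.6
eef_pos: [0.593, -0.0607, 0.5514]
eef_rot: [0.945, 0.276, -0.156, -0.083]
wrist_force: [0.6, -0.2, 0.3]
finger_gap: 1.001
```

```bash
python3 st.py
```

```text
t 5.6 q [-0.198  0.568  0.274  0.004  2.654  0.808] p [ 0.593  -0.0607  0.5514] z [-0.34   0.07  -0.938] jawyaw -59.3 F [ 0.6 -0.2  0.3] T [-0.06 -0.16 -0.04] gap 1.001
```

Call:
{"name": "jog_arm", "arguments": {
  "series": "1 -.11 0 .28 0;1 -.11 0 .28 0;1 -.11 0 .28 0;1 -.11 0 .28 0;1 -.11 0 .28 0"
}}

```text
t: 6.1
eef_pos: [0.5103, -0.0597, 0.6527]
eef_rot: [0.956, 0.28, -0.077, -0.038]
wrist_force: [-0.1, 0.2, 0.2]
finger_gap: 0.999
```

```bash
python3 st.py
```

```text
t 6.1 q [-0.223  0.385  0.274 -0.016  2.654  0.766] p [ 0.5103 -0.0597  0.6527] z [-0.168  0.031 -0.985] jawyaw -57.8 F [-0.1  0.2  0.2] T [ 0.   -0.07 -0.  ] gap 0.999
```

Call:
{"name": "jog_arm", "arguments": {
  "series": "1 -.12 0 .25 .1;1 -.12 0 .25 .1;1 -.12 0 .25 .1;1 -.12 0 .25 .1;1 -.12 0 .25 .1"
}}

```text
t: 6.6
eef_pos: [0.4218, -0.0604, 0.7288]
eef_rot: [0.952, 0.305, -0.01, 0.007]
wrist_force: [0.5, -0.5, 0.4]
finger_gap: 1.001
```

```bash
python3 st.py
```

```text
t 6.6 q [-0.261  0.222  0.274 -0.051  2.654  0.644] p [ 0.4218 -0.0604  0.7288] z [-0.015 -0.02  -1.   ] jawyaw -54.4 F [ 0.5 -0.5  0.4] T [ 0.01 -0.04  0.01] gap 1.001
```

Call:
{"name": "jog_arm", "arguments": {
  "series": "1 .03 .1 -.2 1;1 .03 .1 -.2 1;1 .03 .1 -.2 1;1 .03 .1 -.2 1;1 .03 .1 -.2 1"
}}

```text
t: 7.1
eef_pos: [0.4453, 0.0149, 0.5777]
eef_rot: [0.846, 0.533, -0.008, 0.01]
wrist_force: [1.0, -0.6, 0.8]
finger_gap: 1.001
```

Call:
{"name": "jog_arm", "arguments": {
  "series": "1 .03 .1 -.2 1;1 .03 .1 -.2 1;1 .03 .1 -.2 1;1 .03 .1 -.2 1;1 .03 .1 -.2 1"
}}

```text
t: 7.6
eef_pos: [0.4686, 0.0898, 0.4278]
eef_rot: [0.688, 0.726, -0.006, 0.013]
wrist_force: [0.5, -0.1, -0.1]
finger_gap: 0.999
```

Call:
{"name": "jog_arm", "arguments": {
  "series": "1 .03 .1 -.2 1;1 .03 .1 -.2 1;1 .03 .1 -.2 1;1 .03 .1 -.2 1;1 .03 .1 -.2 1"
}}

```text
t: 8.1
eef_pos: [0.4917, 0.1649, 0.2779]
eef_rot: [0.487, 0.873, -0.003, 0.014]
wrist_force: [-0.1, -1.1, -0.4]
finger_gap: 0.994
```

```bash
python3 st.py; python3 -c "
from h import *
snap('wrist','d.png',None,1.4)
c=env.calibration('wrist');print(repr(np.array(c['cam_to_world'])))
np.save('wc.npy',c['cam_to_world']);print(proj(c,[.497,.179,.1]))"
```

```text
t 8.1 q [ 0.226  0.015  1.495 -0.024  1.614 -0.329] p [0.4917 0.1649 0.2779] z [ 0.022 -0.019 -1.   ] jawyaw 31.7 F [-0.1 -1.1 -0.4] T [ 0.02 -0.16 -0.02] gap 0.994
array([[ 8.48853817e-01,  5.04710708e-01,  1.57207817e-01,
         4.45153922e-01],
       [ 5.28627406e-01, -8.10160257e-01, -2.53364212e-01,
         2.36695575e-01],
       [-5.12105900e-04,  2.98173539e-01, -9.54511539e-01,
         3.51157693e-01],
       [ 0.00000000e+00,  0.00000000e+00,  0.00000000e+00,
         1.00000000e+00]])
[295.73301249 206.20673224]
```

View pics/d.png

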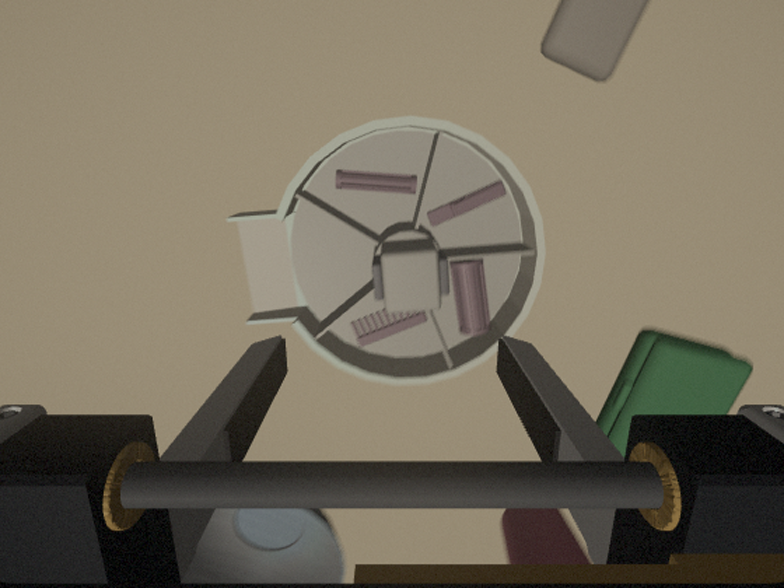

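```bash
python3 - <<'E'
from h import *
c=env.calibration('wrist')
f=lambda u,v,z:np.round(ray(c,u/1.4,v/1.4,z)[:2],4)
P=[(384,244),(439,242),(439,308),(384,311)]
W=[f(*p,.1) for p in P];print(W,np.mean(W,0))
a=(W[1]-W[0]+W[2]-W[3]);b=(W[0]-W[3]+W[1]-W[2]);print(np.degrees(np.arctan2(a[1],a[0])),np.degrees(np.arctan2(b[1],b[0])),np.linalg.norm(a)/2,np.linalg.norm(b)/2)
s1=f(228,217,.045);s2=f(248,322,.045);m=(s1+s2)/2;print('rim',f(545,250,.049),f(410,118,.049),f(414,382,.049),'spout',s1,s2,m,m-np.mean(W,0),np.linalg.norm(s1-s2))
d=m-np.mean(W,0);print(np.degrees(np.arctan2(d[1],d[0])))
S=env.calibration('side');print(np.round(ray(S,434/1.4,250/1.4,.055),3))
E
```

```text
[array([0.4674, 0.1926]), array([0.494 , 0.2105]), array([0.5166, 0.1767]), array([0.4892, 0.1573])] [0.4918   0.184275]
34.63441792955948 122.72265221682012 0.03281497371627771 0.04106753584036909
rim [0.5703 0.2399] [0.4431 0.2625] [0.5484 0.1038] spout [0.3701 0.1417] [0.4168 0.0786] [0.39345 0.11015] [-0.09835  -0.074125] 0.07850159234053791
-142.99518501139212
[ 0.532 -0.144  0.055]
```

Call:
{"name": "jog_arm", "arguments": {
  "series": "1 0 .067 -.15 .33;1 0 .067 -.16 .33;1 0 0 -.16 0;1 0 0 -.16 0;1 0 0 -.16 0",
  "squeeze": 15
}}

```text
t: 8.65
eef_pos: [0.4923, 0.1843, 0.1602]
eef_rot: [0.46, 0.888, -0.003, 0.014]
wrist_force: [0.1, 0.4, -0.6]
finger_gap: 1.002
```

Call:
{"name": "jog_arm", "arguments": {
  "series": "-1 0 0 0 0;-1 0 0 0 0;-1 0 0 0 0;-1 0 0 0 0;-1 0 0 0 0"
}}

```text
t: 9.15
eef_pos: [0.492, 0.1845, 0.1601]
eef_rot: [0.46, 0.888, -0.003, 0.014]
wrist_force: [0.3, -0.3, -0.3]
finger_gap: 0.611
```

```bash
python3 st.py
```

```text
t 9.15 q [ 0.262  0.099  1.647 -0.024  1.38  -0.349] p [0.492  0.1845 0.1601] z [ 0.022 -0.018 -1.   ] jawyaw 35.3 F [ 0.3 -0.3 -0.3] T [-0.04 -0.15 -0.02] gap 0.611
```

Call:
{"name": "jog_arm", "arguments": {
  "series": "-1 0 0 0 0;-1 0 0 0 0;-1 0 0 0 0;-1 0 0 0 0;-1 0 0 0 0"
}}

```text
t: 9.65
eef_pos: [0.4923, 0.1849, 0.1597]
eef_rot: [0.459, 0.888, -0.003, 0.014]
wrist_force: [4.4, 2.5, 4.0]
finger_gap: 0.383
```

```bash
python3 st.py
```

```text
t 9.65 q [ 0.262  0.099  1.647 -0.023  1.378 -0.349] p [0.4923 0.1849 0.1597] z [ 0.022 -0.018 -1.   ] jawyaw 35.3 F [4.4 2.5 4. ] T [ 0.31 -0.64  0.05] gap 0.383
```

Call:
{"name": "jog_arm", "arguments": {
  "series": "-1 0 0 0 -1;-1 0 0 0 -1;-1 0 0 0 -1;-1 0 0 0 -1;-1 0 0 0 -1"
}}

```text
t: 10.15
eef_pos: [0.4929, 0.1845, 0.1598]
eef_rot: [0.666, 0.745, -0.005, 0.013]
wrist_force: [5.1, 0.7, 3.4]
finger_gap: 0.388
```

Call:
{"name": "jog_arm", "arguments": {
  "series": "-1 0 0 0 -1;-1 0 0 0 -1;-1 0 0 0 -1;-1 0 0 0 -1;-1 0 0 0 -1"
}}

```text
t: 10.65
eef_pos: [0.493, 0.1833, 0.1598]
eef_rot: [0.83, 0.557, -0.008, 0.012]
wrist_force: [5.7, -2.4, 4.1]
finger_gap: 0.388
```

Call:
{"name": "jog_arm", "arguments": {
  "series": "-1 0 0 0 -1;-1 0 0 0 -1;-1 0 0 0 -1;-1 0 0 0 -1;-1 0 0 0 -1"
}}

```text
t: 11.15
eef_pos: [0.4929, 0.1826, 0.1598]
eef_rot: [0.942, 0.334, -0.01, 0.009]
wrist_force: [5.2, -4.3, 5.5]
finger_gap: 0.385
```

Call:
{"name": "jog_arm", "arguments": {
  "series": "-1 0 0 0 -1;-1 0 0 0 -1;-1 0 0 0 -1;-1 0 0 0 -1;-1 0 0 0 -1"
}}

```text
t: 11.65
eef_pos: [0.4925, 0.1819, 0.1598]
eef_rot: [0.996, 0.091, -0.012, 0.007]
wrist_force: [2.9, -6.8, 6.1]
finger_gap: 0.385
```

Call:
{"name": "jog_arm", "arguments": {
  "series": "-1 0 0 0 -1;-1 0 0 0 -1;-1 0 0 0 -1;-1 0 0 0 -1;-1 0 0 0 -1"
}}

```text
t: 12.15
eef_pos: [0.4916, 0.182, 0.1596]
eef_rot: [0.987, -0.159, -0.013, 0.003]
wrist_force: [-0.1, -6.2, 6.2]
finger_gap: 0.385
```

```bash
python3 st.py;python3 -c "
from h import *
snap('side','e.png',(240,210,370,320),4)"
```

```text
t 12.15 q [0.244 0.118 1.627 0.005 1.423 2.132] p [0.4916 0.182  0.1596] z [-0.027 -0.002 -1.   ] jawyaw -108.2 F [-0.1 -6.2  6.2] T [-0.5  -0.03  0.13] gap 0.385
```

View pics/e.png

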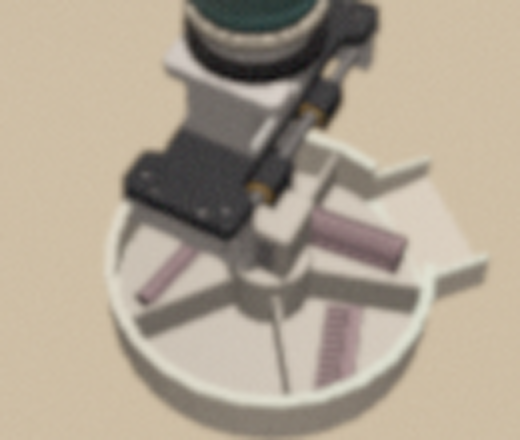

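Call:
{"name": "jog_arm", "arguments": {
  "series": "1 0 0 0 0;1 0 0 0 0;1 0 0 0 0;1 0 0 0 0;1 0 0 0 0"
}}

```text
t: 12.7
eef_pos: [0.4906, 0.1845, 0.1576]
eef_rot: [0.988, -0.156, -0.015, 0.001]
wrist_force: [-0.8, -0.1, -0.4]
finger_gap: 0.776
```

Call:
{"name": "jog_arm", "arguments": {
  "series": "1 0 0 0 0;1 0 0 0 0;1 0 0 0 0;1 0 0 0 0;1 0 0 .05 1"
}}

```text
t: 13.2
eef_pos: [0.4907, 0.1842, 0.1651]
eef_rot: [0.994, -0.105, -0.015, 0.001]
wrist_force: [-0.1, -0.1, -0.0]
finger_gap: 0.999
```

```bash
python3 st.py;python3 -c "
from h import *
snap('wrist','f.png',(60,120,500,420),1.7)
c=env.calibration('wrist');K=c['camera_matrix'];np.savez('f.npz',K=K,T=c['cam_to_world'])"
```

```text
t 13.2 q [0.247 0.114 1.619 0.008 1.437 2.028] p [0.4907 0.1842 0.1651] z [-0.03  0.   -1.  ] jawyaw -102.1 F [-0.1 -0.1 -0. ] T [0.04 0.01 0.05] gap 0.999
```

View pics/f.png

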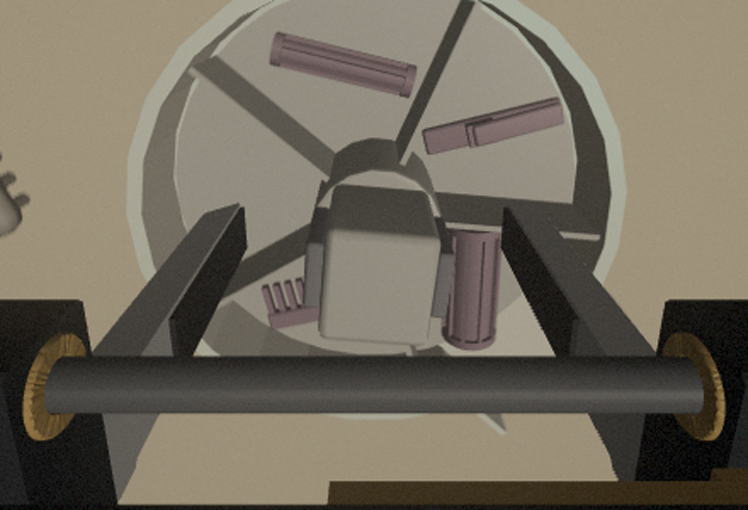

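```bash
python3 - <<'E'
from h import *
c=env.calibration('wrist')
P=[(331,236),(441,239),(430,348),(320,338)]
W=[ray(c,u/1.7+60,v/1.7+120,.1)[:2] for u,v in P];print(np.round(W,4),np.mean(W,0))
a=(W[1]-W[0]+W[2]-W[3]);b=(W[0]-W[3]+W[1]-W[2]);print(np.degrees(np.arctan2(a[1],a[0])),np.degrees(np.arctan2(b[1],b[0])),np.linalg.norm(a)/2,np.linalg.norm(b)/2)
E
```

```text
[[0.5021 0.1954]
 [0.4941 0.1628]
 [0.4558 0.173 ]
 [0.4671 0.2074]] [0.47980181 0.18462898]
-106.05903544829833 -16.806635175138947 0.034879336203360284 0.038313574233210176
```

Call:
{"name": "jog_arm", "arguments": {
  "series": "1 0 0 0 1;1 0 0 0 1;1 0 0 0 1;1 0 0 0 1;1 0 0 0 1"
}}

```text
t: 13.75
eef_pos: [0.4914, 0.1844, 0.1661]
eef_rot: [0.989, 0.144, -0.013, 0.004]
wrist_force: [-0.0, -1.0, -0.2]
finger_gap: 1.0
```

Call:
{"name": "jog_arm", "arguments": {
  "series": "1 0 0 0 1;1 0 0 0 1;1 0 0 0 1;1 0 0 0 1;1 0 0 0 1"
}}

```text
t: 14.25
eef_pos: [0.4914, 0.1844, 0.1661]
eef_rot: [0.923, 0.384, -0.011, 0.007]
wrist_force: [0.5, -0.8, 0.3]
finger_gap: 1.001
```

Call:
{"name": "jog_arm", "arguments": {
  "series": "1 0 0 0 1;1 0 0 0 1;1 0 0 0 1;1 0 0 0 1;1 0 0 0 1"
}}

```text
t: 14.75
eef_pos: [0.4914, 0.1844, 0.1661]
eef_rot: [0.799, 0.601, -0.009, 0.01]
wrist_force: [-0.4, 0.7, -0.8]
finger_gap: 1.0
```

Call:
{"name": "jog_arm", "arguments": {
  "series": "1 0 0 0 1;1 0 0 0 1;1 0 0 0 1;1 0 0 0 1;1 0 0 0 1"
}}

```text
t: 15.25
eef_pos: [0.4914, 0.1844, 0.1661]
eef_rot: [0.626, 0.78, -0.006, 0.012]
wrist_force: [0.0, -0.2, -0.6]
finger_gap: 0.999
```

Call:
{"name": "jog_arm", "arguments": {
  "series": "1 0 0 0 1;1 0 0 0 1;1 0 0 0 1;1 0 0 0 1;1 0 0 0 1"
}}

```text
t: 15.75
eef_pos: [0.4914, 0.1844, 0.1661]
eef_rot: [0.413, 0.91, -0.003, 0.013]
wrist_force: [1.1, 0.5, -0.3]
finger_gap: 0.997
```

Call:
{"name": "jog_arm", "arguments": {
  "series": "1 0 0 0 1;1 0 0 0 1;1 0 0 0 1;1 0 0 0 1;1 0 0 0 1"
}}

```text
t: 16.25
eef_pos: [0.4914, 0.1844, 0.1661]
eef_rot: [0.175, 0.984, 0.0, 0.014]
wrist_force: [-1.0, 0.0, -0.1]
finger_gap: 1.001
```

Call:
{"name": "jog_arm", "arguments": {
  "series": "1 0 0 0 1;1 0 0 0 1;1 0 0 0 1;1 0 0 0 1;1 0 0 0 1"
}}

```text
t: 16.75
eef_pos: [0.4914, 0.1844, 0.1661]
eef_rot: [-0.074, 0.997, 0.003, 0.013]
wrist_force: [-0.7, 0.7, -0.6]
finger_gap: 0.998
```

Call:
{"name": "jog_arm", "arguments": {
  "series": "1 0 0 0 1;1 0 0 0 1;1 0 0 0 1;1 0 0 0 1;1 0 0 0 1"
}}

```text
t: 17.25
eef_pos: [0.4914, 0.1844, 0.1661]
eef_rot: [-0.318, 0.948, 0.007, 0.012]
wrist_force: [0.2, -0.2, -0.2]
finger_gap: 1.003
```

Call:
{"name": "jog_arm", "arguments": {
  "series": "1 0 0 0 1;1 0 0 0 1;1 0 0 0 1;1 0 0 0 1;1 0 0 0 .6"
}}

```text
t: 17.75
eef_pos: [0.4914, 0.1844, 0.1661]
eef_rot: [-0.525, 0.851, 0.009, 0.01]
wrist_force: [-0.9, -0.7, -0.6]
finger_gap: 1.001
```

```bash
python3 st.py
```

```text
t 17.75 q [ 0.24   0.091  1.643  0.024  1.394 -2.442] p [0.4914 0.1844 0.1661] z [ 0.008  0.026 -1.   ] jawyaw 153.4 F [-0.9 -0.7 -0.6] T [ 0.06 -0.1  -0.04] gap 1.001
```

Call:
{"name": "jog_arm", "arguments": {
  "series": "1 0 -.015 -.04 .6;1 0 0 0 .5;-1 0 0 0 0;-1 0 0 0 0;-1 0 0 0 0",
  "squeeze": 60
}}

```text
t: 18.25
eef_pos: [0.4915, 0.1822, 0.1603]
eef_rot: [-0.57, 0.821, 0.01, 0.01]
wrist_force: [-0.3, -0.6, 0.4]
finger_gap: 0.78
```

Call:
{"name": "jog_arm", "arguments": {
  "series": "-1 0 0 0 0;-1 0 0 0 0;-1 0 0 0 0;-1 0 0 0 0;-1 0 0 0 0"
}}

```text
t: 18.75
eef_pos: [0.4905, 0.1827, 0.1602]
eef_rot: [-0.571, 0.821, 0.011, 0.009]
wrist_force: [-4.1, 2.3, 2.2]
finger_gap: 0.422
```

Call:
{"name": "jog_arm", "arguments": {
  "series": "-1 0 0 0 0;-1 0 0 0 0;-1 0 0 .1 0;-1 0 0 .1 0;-1 0 0 .1 0"
}}

```text
t: 19.25
eef_pos: [0.4909, 0.1816, 0.2033]
eef_rot: [-0.571, 0.821, 0.01, 0.008]
wrist_force: [0.1, 0.0, -6.3]
finger_gap: 0.422
```

```bash
python3 st.py
```

```text
t 19.25 q [ 0.234  0.064  1.595  0.024  1.475 -2.553] p [0.4909 0.1816 0.2033] z [ 0.002  0.025 -1.   ] jawyaw 159.6 F [ 0.1  0.  -6.3] T [ 0.16 -0.15 -0.01] gap 0.422
```

Call:
{"name": "jog_arm", "arguments": {
  "series": "-1 0 0 .085 -1;-1 0 0 .085 -1;-1 0 0 .085 -1;-1 0 0 .085 -1;-1 0 0 .085 -1"
}}

```text
t: 19.75
eef_pos: [0.4911, 0.1816, 0.267]
eef_rot: [-0.348, 0.938, 0.006, 0.01]
wrist_force: [0.8, -0.7, -6.0]
finger_gap: 0.422
```

Call:
{"name": "jog_arm", "arguments": {
  "series": "-1 0 0 .085 -1;-1 0 0 .085 -1;-1 0 0 .085 -1;-1 0 0 .085 -1;-1 0 0 .085 -1"
}}

```text
t: 20.25
eef_pos: [0.4914, 0.1816, 0.3307]
eef_rot: [-0.105, 0.994, 0.003, 0.012]
wrist_force: [0.6, 0.1, -5.9]
finger_gap: 0.424
```

Call:
{"name": "jog_arm", "arguments": {
  "series": "-1 .02 -.04 0 -1;-1 .02 -.04 0 -1;-1 .02 -.04 0 -1;-1 .02 -.04 0 -1;-1 .02 -.04 0 -1"
}}

```text
t: 20.75
eef_pos: [0.5065, 0.1514, 0.3301]
eef_rot: [0.144, 0.989, -0.001, 0.012]
wrist_force: [0.1, -0.1, -5.8]
finger_gap: 0.424
```

Call:
{"name": "jog_arm", "arguments": {
  "series": "-1 .02 -.04 0 -1;-1 .02 -.04 0 -1;-1 .02 -.04 0 -1;-1 .02 -.04 0 -1;-1 .02 -.04 0 -1"
}}

```text
t: 21.25
eef_pos: [0.5214, 0.1214, 0.33]
eef_rot: [0.385, 0.923, -0.004, 0.012]
wrist_force: [-0.2, -0.4, -6.6]
finger_gap: 0.42
```

Call:
{"name": "jog_arm", "arguments": {
  "series": "-1 .02 -.04 0 -1;-1 .02 -.04 0 -1;-1 .02 -.04 0 -1;-1 .02 -.04 0 -1;-1 .02 -.04 0 -1"
}}

```text
t: 21.75
eef_pos: [0.5364, 0.0914, 0.33]
eef_rot: [0.601, 0.799, -0.008, 0.011]
wrist_force: [0.0, 0.3, -6.4]
finger_gap: 0.42
```

Call:
{"name": "jog_arm", "arguments": {
  "series": "-1 .02 -.04 0 -1;-1 .02 -.04 0 -1;-1 .02 -.04 0 -1;-1 .02 -.04 0 -1;-1 .02 -.04 0 -1"
}}

```text
t: 22.25
eef_pos: [0.5514, 0.0614, 0.33]
eef_rot: [0.78, 0.626, -0.011, 0.01]
wrist_force: [-0.6, 0.0, -6.0]
finger_gap: 0.42
```

Call:
{"name": "jog_arm", "arguments": {
  "series": "-1 .02 -.04 0 -1;-1 .02 -.04 0 -1;-1 .02 -.04 0 -1;-1 .02 -.04 0 -1;-1 .02 -.04 0 -1"
}}

```text
t: 22.75
eef_pos: [0.5664, 0.0314, 0.3299]
eef_rot: [0.911, 0.413, -0.013, 0.007]
wrist_force: [-0.6, -0.7, -5.7]
finger_gap: 0.422
```

Call:
{"name": "jog_arm", "arguments": {
  "series": "-1 .02 -.04 0 -1;-1 .02 -.04 0 -1;-1 .02 -.04 0 -1;-1 .02 -.04 0 -1;-1 .02 -.04 0 -1"
}}

```text
t: 23.25
eef_pos: [0.5814, 0.0014, 0.3298]
eef_rot: [0.984, 0.175, -0.015, 0.005]
wrist_force: [0.3, 0.1, -6.5]
finger_gap: 0.421
```

Call:
{"name": "jog_arm", "arguments": {
  "series": "-1 .02 -.04 0 -1;-1 .02 -.04 0 -1;-1 .02 -.04 0 -1;-1 .02 -.04 0 -1;-1 .02 -.04 0 -1"
}}

```text
t: 23.75
eef_pos: [0.5964, -0.0286, 0.3297]
eef_rot: [0.997, -0.074, -0.015, 0.002]
wrist_force: [-0.4, 0.9, -6.4]
finger_gap: 0.421
```

Call:
{"name": "jog_arm", "arguments": {
  "series": "-1 .02 -.04 0 -1;-1 .02 -.04 0 -1;-1 .02 -.04 0 -1;-1 .02 -.04 0 -1;-1 .02 -.04 0 -1"
}}

```text
t: 24.25
eef_pos: [0.6114, -0.0586, 0.3296]
eef_rot: [0.948, -0.318, -0.015, -0.001]
wrist_force: [0.4, 0.0, -5.1]
finger_gap: 0.423
```

```bash
python3 st.py
```

```text
t 24.25 q [-0.191  0.246  1.136  0.007  1.789  2.03 ] p [ 0.6114 -0.0586  0.3296] z [-0.028  0.012 -1.   ] jawyaw -127.1 F [ 0.4  0.  -5.1] T [ 0.14 -0.04  0.01] gap 0.423
```

Call:
{"name": "jog_arm", "arguments": {
  "series": "-1 0 0 0 -1;-1 0 0 0 -1;-1 0 0 0 -1;-1 0 0 0 -1;-1 0 0 0 -1"
}}

```text
t: 24.75
eef_pos: [0.6113, -0.0584, 0.3296]
eef_rot: [0.84, -0.543, -0.014, -0.004]
wrist_force: [0.6, 0.1, -6.5]
finger_gap: 0.418
```

Call:
{"name": "jog_arm", "arguments": {
  "series": "-1 .05 .3 .05 -.8;-1 .05 .3 .05 -.8;-1 .05 .3 .05 -.8;-1 .05 .3 .05 -.8;-1 .05 .3 .05 -.8"
}}

```text
t: 25.25
eef_pos: [0.5985, -0.045, 0.3457]
eef_rot: [0.824, -0.562, -0.019, -0.069]
wrist_force: [-0.0, 0.5, -5.7]
finger_gap: 0.422
```

```bash
cat >> st.py <<'E'
z=r[:,2];phi=np.arctan2(r[1,1],r[0,1]); base=s['eef_pos']+.157*z
# spout dir in tool frame: angle +56.5deg from jaw (world ccw when upright): tool y->cos, -? use x,y axes
x,y=r[:,0],r[:,1]; a=np.radians(56.5); sd=np.cos(a)*y+np.sin(a)*(-np.cross(z,y))
lip=base+.128*sd-.02*z
print('tilt',np.round(np.degrees(np.arccos(-z[2])),1),'spoutdir',np.round(sd,3),'slope',np.round(np.degrees(np.arcsin(-sd[2])),1),'lip',np.round(lip,3),'base',np.round(base,3))
E
python3 st.py
```

```text
t 25.25 q [-0.23   0.178  1.189  0.144  1.758  2.566] p [ 0.5985 -0.045   0.3457] z [ 0.046  0.134 -0.99 ] jawyaw -158.8 F [-0.   0.5 -5.7] T [-0.05  0.06 -0.02] gap 0.422
tilt 8.2 spoutdir [-0.206 -0.968 -0.141] slope 8.1 lip [ 0.578 -0.15   0.192] base [ 0.606 -0.024  0.19 ]
```

Call:
{"name": "jog_arm", "arguments": {
  "series": "-1 -.07 .1 -.15 0;-1 -.07 .1 -.15 0;-1 -.07 .1 -.15 0;-1 -.07 .1 -.15 0;-1 0 .2 0 0"
}}

```text
t: 25.75
eef_pos: [0.5476, 0.0149, 0.2463]
eef_rot: [0.836, -0.542, -0.026, -0.079]
wrist_force: [-0.4, -0.0, -8.4]
finger_gap: 0.421
```

```bash
python3 st.py
```

```text
t 25.75 q [-0.153  0.079  1.498  0.166  1.548  2.566] p [0.5476 0.0149 0.2463] z [ 0.041  0.16  -0.986] jawyaw -156.3 F [-0.4 -0.  -8.4] T [-0.06  0.13  0.05] gap 0.421
tilt 9.5 spoutdir [-0.161 -0.973 -0.165] slope 9.5 lip [ 0.533 -0.088  0.09 ] base [0.554 0.04  0.091]
```

Call:
{"name": "jog_arm", "arguments": {
  "series": "-1 .05 .25 .05 -1;-1 .05 .25 .05 -1;-1 .05 .25 .05 -1;-1 .05 .25 .05 -1;-1 .05 .25 .05 -1"
}}

```text
t: 26.25
eef_pos: [0.535, -0.0097, 0.2248]
eef_rot: [0.766, -0.612, -0.008, -0.195]
wrist_force: [0.4, 0.2, -5.3]
finger_gap: 0.42
```

```bash
python3 st.py
```

```text
t 26.25 q [-0.299 -0.016  1.672  0.378  1.365  2.566] p [ 0.535  -0.0097  0.2248] z [ 0.227  0.308 -0.924] jawyaw -169.5 F [ 0.4  0.2 -5.3] T [-0.51  0.37  0.01] gap 0.42
tilt 22.5 spoutdir [-0.311 -0.876 -0.369] slope 21.6 lip [ 0.526 -0.08   0.051] base [0.571 0.039 0.08 ]
```

Call:
{"name": "jog_arm", "arguments": {
  "series": "-1 .05 .1 .2 -.3;-1 .05 .2 .2 -1;-1 .05 .25 .15 -1;-1 .05 .25 .15 -1;-1 .05 .25 .15 -1"
}}

```text
t: 26.75
eef_pos: [0.5115, -0.0284, 0.2598]
eef_rot: [0.691, -0.659, 0.036, -0.296]
wrist_force: [0.3, 0.6, -6.2]
finger_gap: 0.422
```

```bash
python3 st.py
```

```text
t 26.75 q [-0.427 -0.18   1.802  0.564  1.274  2.566] p [ 0.5115 -0.0284  0.2598] z [ 0.44   0.361 -0.822] jawyaw 177.2 F [ 0.3  0.6 -6.2] T [-0.47  0.73 -0.03] gap 0.422
tilt 34.7 spoutdir [-0.382 -0.753 -0.535] slope 32.4 lip [ 0.523 -0.075  0.079] base [0.581 0.028 0.131]
```

Call:
{"name": "jog_arm", "arguments": {
  "series": "-1 .1 .1 .1 -1;-1 .1 .1 .1 -1;-1 .1 .1 .1 -1;-1 0 0 0 0;-1 0 0 0 0"
}}

```text
t: 27.25
eef_pos: [0.5249, -0.0647, 0.2478]
eef_rot: [-0.619, 0.702, -0.081, 0.344]
wrist_force: [-0.6, 4.0, 0.4]
finger_gap: 0.424
```

```bash
python3 st.py;python3 -c "
from h import *
snap('scene','g.png',(180,120,400,285),3.4)"
```

```text
t 27.25 q [-0.505 -0.192  1.874  0.666  1.116  2.567] p [ 0.5249 -0.0647  0.2478] z [ 0.582  0.313 -0.75 ] jawyaw 164.8 F [-0.6  4.   0.4] T [0.91 0.85 0.23] gap 0.424
tilt 41.4 spoutdir [-0.447 -0.648 -0.617] slope 38.1 lip [ 0.548 -0.105  0.066] base [ 0.616 -0.016  0.13 ]
```

View pics/g.png

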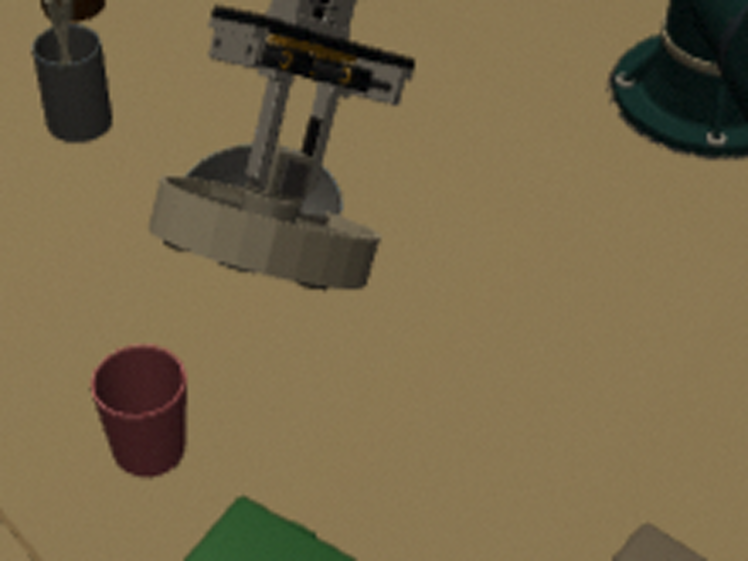

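Call:
{"name": "jog_arm", "arguments": {
  "series": "-1 0 0 .1 0;-1 0 0 .1 0;-1 0 0 .05 0;-1 0 0 0 0;-1 0 0 0 0"
}}

```text
t: 27.8
eef_pos: [0.521, -0.0741, 0.2762]
eef_rot: [-0.622, 0.697, -0.08, 0.348]
wrist_force: [0.2, 1.2, -6.2]
finger_gap: 0.417
```

```bash
python3 st.py;python3 -c "
from h import *
a=snap('side','x.png');snap('scene','x2.png')
a=cv2.imread('pics/raw_x.png')[120:300,210:400];b=cv2.imread('pics/raw_x2.png')[110:230,200:310]
a=cv2.resize(a,(422,400));b=cv2.resize(b,(367,400))
cv2.imwrite('pics/i.png',np.hstack([a,b]))"
```

```text
t 27.8 q [-0.536 -0.211  1.835  0.67   1.183  2.566] p [ 0.521  -0.0741  0.2762] z [ 0.586  0.321 -0.744] jawyaw 165.2 F [ 0.2  1.2 -6.2] T [-0.13  1.02  0.14] gap 0.417
tilt 41.9 spoutdir [-0.434 -0.651 -0.622] slope 38.5 lip [ 0.546 -0.113  0.095] base [ 0.613 -0.024  0.159]
```

View pics/i.png

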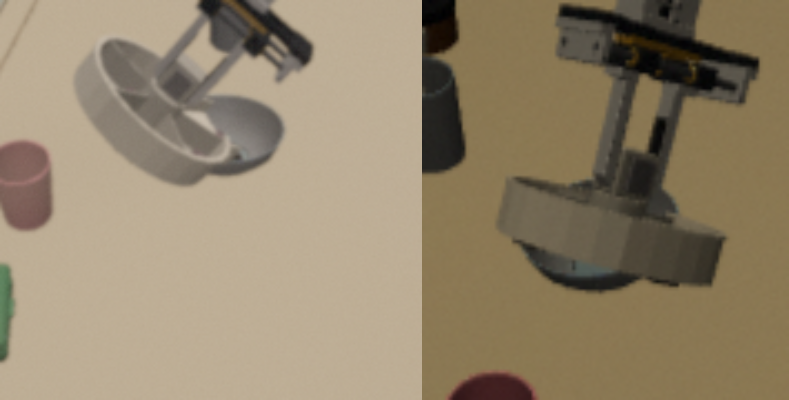

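Call:
{"name": "jog_arm", "arguments": {
  "series": "-1 0 0 .2 0;-1 0 0 .2 0;-1 0 0 .2 0;-1 0 0 .1 0;-1 0 0 0 0"
}}

```text
t: 28.4
eef_pos: [0.5108, -0.0986, 0.3656]
eef_rot: [-0.631, 0.68, -0.085, 0.364]
wrist_force: [0.8, -0.1, -5.3]
finger_gap: 0.425
```

```bash
python3 st.py;python3 -c "
from h import *
a=snap('side','x.png');snap('scene','x2.png')
a=cv2.imread('pics/raw_x.png')[100:250,230:390];b=cv2.imread('pics/raw_x2.png')[100:220,190:310]
a=cv2.resize(a,(427,400),interpolation=2);b=cv2.resize(b,(370,370),interpolation=2);b=np.vstack([b,np.zeros((30,370,3),np.uint8)])
cv2.imwrite('pics/j.png',np.hstack([a,b]))"
```

```text
t 28.4 q [-0.619 -0.244  1.695  0.698  1.368  2.565] p [ 0.5108 -0.0986  0.3656] z [ 0.602  0.344 -0.721] jawyaw 166.7 F [ 0.8 -0.1 -5.3] T [-0.48  0.98  0.04] gap 0.425
tilt 43.9 spoutdir [-0.388 -0.663 -0.64 ] slope 39.8 lip [ 0.544 -0.136  0.185] base [ 0.605 -0.045  0.252]
```

View pics/j.png

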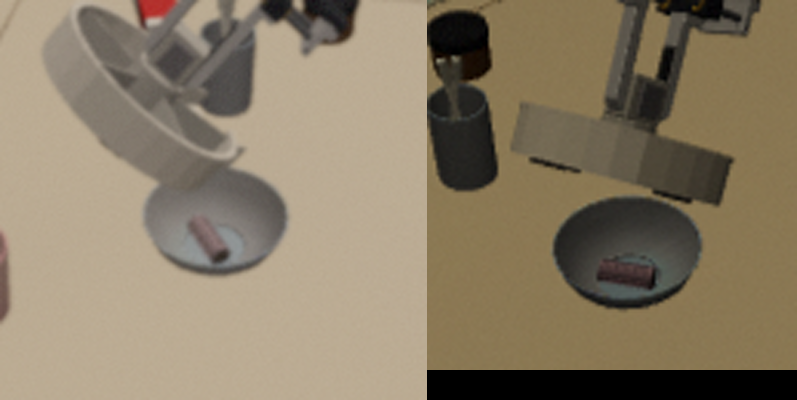

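```bash
python3 - <<'E'
from h import *
D=[(.088,1.372,1.684,.5497,.3016),(.527,.345,2.6,.5935,.5454),(.568,.274,2.654,.5961,.5514),(.385,.274,2.654,.5138,.6527),(.222,.274,2.654,.4261,.7288),(.015,1.495,1.614,.5186,.2779),(.099,1.647,1.38,.5257,.1602),(.246,1.136,1.789,.6142,.3296),(.064,1.595,1.475,.5234,.2033)]
s,c=np.sin,np.cos
def rows(a,b,e): 
    A=a;B=a+b;C=a+b+e
    return [[0,s(A),s(B),c(B),s(C),c(C)],[1,c(A),c(B),-s(B),c(C),-s(C)]]
M=[];y=[]
for a,b,e,r,z in D: M+=rows(a,b,e);y+=[r,z]
M=np.array(M);x,res,rk,sv=np.linalg.lstsq(M,y,rcond=None)
print('H,L2,L3,b3,d,e',np.round(x,3),rk,'err',np.abs(M@x-y).max())
H,L2,L3,b3,d,e=x
def fk(a,b,t):
    el=np.array([L2*s(a),H+L2*c(a)]);B=a+b
    w=el+[L3*s(B)+b3*c(B),L3*c(B)-b3*s(B)]
    C=B+t; u=np.array([s(C),c(C)]); v=np.array([c(C),-s(C)])
    tcp=w+d*u+e*v; base=tcp+.157*u
    # clearance of near/far disc edges (underside and rim 49mm up) from forearm line el->w
    f=np.array([s(B),c(B)]); n=np.array([f[1],-f[0]])
    cl=[n@(base-h*u+q*.1*v-w) for h in(0,.05) for q in(-1,1)]
    return tcp,base,w,np.round(cl,3),(C-np.pi)
for a,b in [(.22,.274),(.4,.274),(.6,.274),(.8,.274),(.98,.274),(.5,.7),(.3,.9)]:
    print(a,b,*[np.round(q,3) for q in fk(a,b,2.654)])
E
```

```text
H,L2,L3,b3,d,e [ 0.154  0.447  0.5    0.101  0.252 -0.003] 6 err 0.0008458417253284223
0.22 0.274 [0.425 0.73 ] [0.424 0.573] [0.424 0.982] [0.283 0.106 0.259 0.082] 0.006
0.4 0.274 [0.521 0.645] [0.492 0.491] [0.565 0.893] [0.283 0.106 0.259 0.082] 0.186
0.6 0.274 [0.608 0.532] [0.549 0.386] [0.701 0.766] [0.283 0.106 0.259 0.082] 0.386
0.8 0.274 [0.671 0.403] [0.584 0.272] [0.809 0.615] [0.283 0.106 0.259 0.082] 0.586
0.98 0.274 [0.705 0.279] [0.596 0.166] [0.878 0.463] [0.283 0.106 0.259 0.082] 0.766
0.5 0.7 [0.554 0.441] [0.452 0.322] [0.717 0.633] [0.283 0.106 0.259 0.082] 0.712
0.3 0.9 [0.472 0.475] [0.369 0.356] [0.635 0.668] [0.283 0.106 0.259 0.082] 0.712
```

Call:
{"name": "jog_arm", "arguments": {
  "series": "-1 0 .065 .03 .99;-1 0 .065 .03 .99;-1 0 .065 .03 .99;-1 0 .065 .03 .99;-1 0 .065 .03 .99"
}}

```text
t: 29.0
eef_pos: [0.5102, -0.0484, 0.3838]
eef_rot: [0.78, -0.504, -0.011, -0.372]
wrist_force: [-0.7, -0.3, -5.3]
finger_gap: 0.422
```

Call:
{"name": "jog_arm", "arguments": {
  "series": "-1 0 .065 .03 .99;-1 0 .065 .03 .99;-1 0 .065 .03 .99;-1 0 .065 .03 .99;-1 0 .065 .03 .99"
}}

```text
t: 29.5
eef_pos: [0.5108, 0.0004, 0.4066]
eef_rot: [0.879, -0.297, -0.102, -0.359]
wrist_force: [0.0, 1.0, -6.0]
finger_gap: 0.418
```

Call:
{"name": "jog_arm", "arguments": {
  "series": "-1 0 .065 .03 .99;-1 0 .065 .03 .99;-1 0 .065 .03 .99;-1 0 .065 .03 .99;-1 0 .065 .03 .99"
}}

```text
t: 30.0
eef_pos: [0.5113, 0.0494, 0.4293]
eef_rot: [0.925, -0.073, -0.186, -0.324]
wrist_force: [0.3, 0.1, -6.3]
finger_gap: 0.421
```

Call:
{"name": "jog_arm", "arguments": {
  "series": "-1 0 .065 .02 .99;-1 0 .065 .02 .99;-1 0 .065 .02 .99;-1 0 .065 .02 .99;-1 0 .065 .02 .99"
}}

```text
t: 30.5
eef_pos: [0.5115, 0.0986, 0.4442]
eef_rot: [0.915, 0.156, -0.259, -0.269]
wrist_force: [0.4, 0.5, -6.0]
finger_gap: 0.423
```

Call:
{"name": "jog_arm", "arguments": {
  "series": "-1 0 .065 0 .99;-1 0 .065 0 .99;-1 0 .065 0 .99;-1 0 .065 0 .99;-1 0 .065 0 .99"
}}

```text
t: 31.0
eef_pos: [0.5116, 0.1477, 0.4437]
eef_rot: [0.848, 0.376, -0.316, -0.197]
wrist_force: [0.0, -0.0, -4.3]
finger_gap: 0.422
```

```bash
python3 st.py
```

```text
t 31.0 q [0.097 0.432 0.808 0.334 2.625 1.062] p [0.5116 0.1477 0.4437] z [-0.684  0.097 -0.723] jawyaw -51.2 F [ 0.  -0.  -4.3] T [-0.21 -1.24  0.04] gap 0.422
tilt 43.7 spoutdir [ 0.715  0.284 -0.639] slope 39.7 lip [0.509 0.197 0.263] base [0.404 0.163 0.33 ]
```

Call:
{"name": "jog_arm", "arguments": {
  "series": "-1 0 .04 .05 .85;-1 0 .04 .05 .85;-1 0 0 .1 .85;-1 0 0 .1 .85;-1 0 0 .1 .85"
}}

```text
t: 31.5
eef_pos: [0.4886, 0.1553, 0.4592]
eef_rot: [0.757, 0.552, -0.329, -0.121]
wrist_force: [-0.3, 0.4, -6.5]
finger_gap: 0.424
```

Call:
{"name": "jog_arm", "arguments": {
  "series": "-1 -.05 0 .2 0;-1 -.05 0 .2 0;-1 -.05 0 .2 0;-1 -.05 -.02 .2 0;-1 -.05 -.02 .2 0"
}}

```text
t: 32.0
eef_pos: [0.4195, 0.1337, 0.517]
eef_rot: [0.769, 0.561, -0.289, -0.102]
wrist_force: [-0.6, -1.3, -5.2]
finger_gap: 0.425
```

```bash
python3 st.py
```

```text
t 32.0 q [ 0.208  0.208  0.905 -0.104  2.648  0.442] p [0.4195 0.1337 0.517 ] z [-0.559 -0.168 -0.812] jawyaw -23.5 F [-0.6 -1.3 -5.2] T [ 0.25 -1.   -0.02] gap 0.425
tilt 35.7 spoutdir [ 0.613  0.575 -0.541] slope 32.8 lip [0.421 0.184 0.336] base [0.332 0.107 0.389]
```

Call:
{"name": "jog_arm", "arguments": {
  "series": "-1 .05 .02 .25 0;-1 .05 .02 .25 0;-1 .05 .02 .25 0;-1 .05 .02 .25 0;-1 .05 .02 .25 0"
}}

```text
t: 32.5
eef_pos: [0.4225, 0.1262, 0.5673]
eef_rot: [0.782, 0.573, -0.235, -0.07]
wrist_force: [0.0, -0.4, -5.9]
finger_gap: 0.42
```

```bash
python3 st.py
```

```text
t 32.5 q [ 0.201  0.198  0.776 -0.145  2.654  0.396] p [0.4225 0.1262 0.5673] z [-0.447 -0.16  -0.88 ] jawyaw -21.1 F [ 0.  -0.4 -5.9] T [ 0.16 -0.79  0.04] gap 0.42
tilt 28.4 spoutdir [ 0.671  0.591 -0.448] slope 26.6 lip [0.447 0.18  0.389] base [0.352 0.101 0.429]
```

Call:
{"name": "jog_arm", "arguments": {
  "series": "-1 0 0 .33 0;-1 0 0 .33 0;-1 0 0 .33 0;-1 0 0 .33 0;-1 0 0 .33 0"
}}

```text
t: 33.0
eef_pos: [0.3871, 0.096, 0.6385]
eef_rot: [0.792, 0.588, -0.165, -0.022]
wrist_force: [-0.8, 0.1, -6.1]
finger_gap: 0.421
```

Call:
{"name": "jog_arm", "arguments": {
  "series": "-1 0 0 .33 0;-1 0 0 .33 0;-1 0 0 .33 0;-1 0 0 .33 0;-1 0 0 .33 0"
}}

```text
t: 33.5
eef_pos: [0.3624, 0.0633, 0.7058]
eef_rot: [0.793, 0.599, -0.104, 0.036]
wrist_force: [-0.6, -0.3, -5.3]
finger_gap: 0.422
```

```bash
python3 st.py
```

```text
t 33.5 q [ 0.132  0.081  0.526 -0.357  2.655  0.103] p [0.3624 0.0633 0.7058] z [-0.122 -0.181 -0.976] jawyaw -16.3 F [-0.6 -0.3 -5.3] T [ 0.25 -0.22  0.02] gap 0.422
tilt 12.6 spoutdir [ 0.746  0.632 -0.21 ] slope 12.1 lip [0.441 0.119 0.545] base [0.343 0.035 0.553]
```

Call:
{"name": "jog_arm", "arguments": {
  "series": "-1 .05 .03 -.1 -1;-1 .05 .03 -.1 -1;-1 .05 .03 -.1 -1;-1 .05 .03 -.1 -1;-1 .05 .03 -.1 -1"
}}

```text
t: 34.0
eef_pos: [0.4008, 0.0863, 0.6294]
eef_rot: [0.918, 0.382, -0.11, 0.008]
wrist_force: [0.7, -0.4, -4.9]
finger_gap: 0.423
```

Call:
{"name": "jog_arm", "arguments": {
  "series": "-1 .03 0 0 -1;-1 .03 0 0 -1;-1 .03 0 0 -1;-1 0 0 0 0;-1 0 0 0 0"
}}

```text
t: 34.5
eef_pos: [0.4143, 0.0861, 0.6297]
eef_rot: [0.964, 0.244, -0.11, -0.008]
wrist_force: [-0.0, -1.8, -6.3]
finger_gap: 0.42
```

```bash
python3 st.py
```

```text
t 34.5 q [ 0.082  0.107  0.688 -0.036  2.566  1.13 ] p [0.4143 0.0861 0.6297] z [-0.216 -0.037 -0.976] jawyaw -62.1 F [-0.  -1.8 -6.3] T [ 0.03 -0.26  0.01] gap 0.42
tilt 12.7 spoutdir [ 0.973 -0.093 -0.212] slope 12.2 lip [0.509 0.069 0.469] base [0.38  0.08  0.477]
```

Call:
{"name": "jog_arm", "arguments": {
  "series": "-1 -.02 0 .3 0;-1 -.02 0 .3 0;-1 -.02 0 .3 0;-1 -.02 0 .3 0;-1 -.02 0 .3 0"
}}

```text
t: 35.0
eef_pos: [0.3703, 0.0791, 0.7133]
eef_rot: [0.969, 0.245, -0.044, 0.004]
wrist_force: [-0.3, 0.0, -5.1]
finger_gap: 0.422
```

```bash
python3 st.py
```

```text
t 35.0 q [ 0.076  0.093  0.478 -0.05   2.655  1.108] p [0.3703 0.0791 0.7133] z [-0.082 -0.03  -0.996] jawyaw -61.6 F [-0.3  0.  -5.1] T [ 0.02 -0.03  0.04] gap 0.422
tilt 5.0 spoutdir [ 0.993 -0.09  -0.079] slope 4.6 lip [0.486 0.063 0.567] base [0.357 0.074 0.557]
```

Call:
{"name": "jog_arm", "arguments": {
  "series": "-1 -.02 0 .3 0;-1 -.02 0 .3 0;-1 -.02 0 .3 0;-1 .05 .07 -.2 0;-1 .05 .07 -.2 0"
}}

```text
t: 35.5
eef_pos: [0.3625, 0.0958, 0.6845]
eef_rot: [0.969, 0.245, 0.003, 0.014]
wrist_force: [0.2, 0.3, -5.8]
finger_gap: 0.425
```

```bash
python3 st.py
```

```text
t 35.5 q [ 0.125 -0.031  0.682 -0.044  2.48   1.166] p [0.3625 0.0958 0.6845] z [ 0.013 -0.026 -1.   ] jawyaw -61.6 F [ 0.2  0.3 -5.8] T [ 0.03  0.01 -0.02] gap 0.425
tilt 1.7 spoutdir [ 0.996 -0.089  0.015] slope -0.9 lip [0.492 0.081 0.549] base [0.364 0.092 0.528]
```

Call:
{"name": "jog_arm", "arguments": {
  "series": "-1 .055 .038 -.22 0;-1 .055 .038 -.22 0;-1 .055 .038 -.22 0;-1 .055 .038 -.22 0;-1 .055 .038 -.22 0"
}}

```text
t: 36.0
eef_pos: [0.4049, 0.1245, 0.5162]
eef_rot: [0.969, 0.246, -0.001, 0.014]
wrist_force: [-0.1, -0.0, -5.5]
finger_gap: 0.425
```

Call:
{"name": "jog_arm", "arguments": {
  "series": "-1 .055 .038 -.22 0;-1 .055 .038 -.22 0;-1 .055 .038 -.22 0;-1 .055 .038 -.22 0;-1 .055 .038 -.22 0"
}}

```text
t: 36.5
eef_pos: [0.4461, 0.153, 0.351]
eef_rot: [0.969, 0.246, -0.001, 0.014]
wrist_force: [1.1, 1.0, -5.5]
finger_gap: 0.422
```

Call:
{"name": "jog_arm", "arguments": {
  "series": "-1 .055 .038 -.22 0;-1 .055 .038 -.22 0;-1 .055 .038 -.22 0;-1 .055 .038 -.22 0;-1 .055 .038 -.22 0"
}}

```text
t: 37.0
eef_pos: [0.4873, 0.1814, 0.186]
eef_rot: [0.969, 0.246, -0.001, 0.014]
wrist_force: [0.9, 0.4, -5.6]
finger_gap: 0.421
```

```bash
python3 st.py
```

```text
t 37.0 q [ 0.261  0.077  1.616 -0.027  1.452  1.338] p [0.4873 0.1814 0.186 ] z [ 0.004 -0.027 -1.   ] jawyaw -61.5 F [ 0.9  0.4 -5.6] T [0.04 0.03 0.04] gap 0.421
tilt 1.6 spoutdir [ 0.996 -0.088  0.006] slope -0.4 lip [0.615 0.166 0.05 ] base [0.488 0.177 0.029]
```

Call:
{"name": "jog_arm", "arguments": {
  "series": "-1 0 0 -.06 0;-1 0 0 -.05 0;-1 0 0 -.03 0;-1 0 0 -.02 0;-1 0 0 -.01 0"
}}

```text
t: 37.5
eef_pos: [0.4879, 0.1814, 0.1637]
eef_rot: [0.969, 0.245, 0.001, 0.014]
wrist_force: [0.3, -0.1, -5.8]
finger_gap: 0.421
```

Call:
{"name": "jog_arm", "arguments": {
  "series": "1 0 0 0 0;1 0 0 0 0;1 0 0 0 0;1 0 0 0 0;1 0 0 0 0"
}}

```text
t: 38.0
eef_pos: [0.4877, 0.1815, 0.163]
eef_rot: [0.969, 0.246, -0.0, 0.014]
wrist_force: [0.8, 0.7, 0.3]
finger_gap: 0.812
```

Call:
{"name": "jog_arm", "arguments": {
  "series": "1 0 0 0 0;1 0 0 0 0;1 0 0 .1 0;1 0 0 .2 0;1 0 0 .3 0"
}}

```text
t: 38.5
eef_pos: [0.486, 0.181, 0.2502]
eef_rot: [0.969, 0.246, -0.004, 0.014]
wrist_force: [0.5, -0.4, -0.2]
finger_gap: 1.003
```

Call:
{"name": "jog_arm", "arguments": {
  "series": "1 0 0 .33 0;1 -.2 0 .2 0;1 -.2 0 .2 0;1 0 0 0 0;1 0 0 0 0"
}}

```text
t: 39.0
eef_pos: [0.4275, 0.1814, 0.3625]
eef_rot: [0.969, 0.246, 0.001, 0.014]
wrist_force: [0.2, -0.0, -0.8]
finger_gap: 1.002
```

```bash
python3 st.py;python3 -c "
from h import *
a=snap('side','x3.png');snap('wrist','x4.png')
a=cv2.imread('pics/raw_x3.png')[140:330,220:380];b=cv2.imread('pics/raw_x4.png')[0:300,80:480]
a=cv2.resize(a,(320,380),interpolation=2);b=cv2.resize(b,(470,352),interpolation=2);b=np.vstack([b,np.zeros((28,470,3),np.uint8)])
cv2.imwrite('pics/k.png',np.hstack([a,b]))"
```

```text
t 39.0 q [ 0.294 -0.107  1.446 -0.028  1.803  1.362] p [0.4275 0.1814 0.3625] z [ 0.008 -0.026 -1.   ] jawyaw -61.5 F [ 0.2 -0.  -0.8] T [-0.02  0.01 -0.03] gap 1.002
tilt 1.6 spoutdir [ 0.996 -0.088  0.01 ] slope -0.6 lip [0.556 0.167 0.227] base [0.429 0.177 0.206]
```

View pics/k.png

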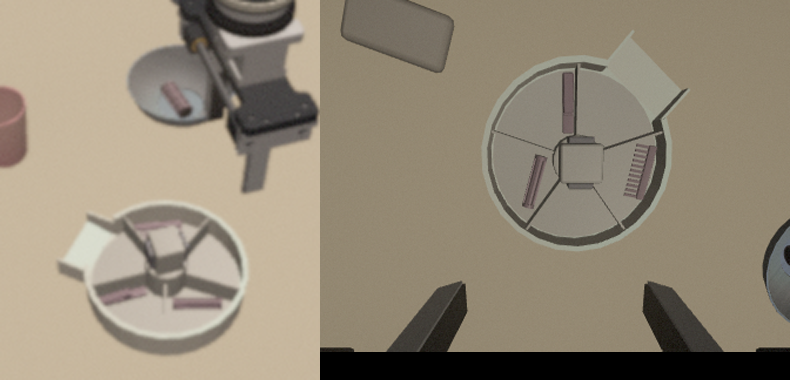

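```bash
python3 -c "
from cell import env
print(env.hand_in(), env.get_state()['t'])"
```

```text
the job is handed in; nothing more can be done
the job is handed in; nothing more can be done
```

I handed the job in at about 39 s of the 67 s, with the thick roller in the bowl and the caddy standing upright again. The hand-in gives no verdict, so success isn't confirmed.

- **Turning the carousel:** I pinched both buttons home, turned the carousel 144° clockwise until the thick roller faced the spout, and let go. Both buttons looked out in the wrist picture.
- **Pouring:** I gripped the knob by its plain faces and lifted. The moves had no direct tilt, so I pushed the last joint against its range limit. The tool then leaned about 42° with the spout over the bowl, and the roller came out.
- **Setting down:** I brought the caddy back to about 1.6° off upright against another joint's limit. I then lowered it close to its old place, with the spout now pointing away from the robot. It dropped the last few millimetres when released.

**Last pictures:**
- The roller was lying in the upright bowl.
- The caddy stood flat with the thin roller, comb and clip inside.
- The knob looked symmetric, with both buttons apparently out.
- The gripper was open and clear of everything.

**Checks that fell short:**
- **Bowl contact:** While pouring, the caddy rested briefly on the bowl's rim. The wrist force showed nearly the whole weight, about 6 N, taken off, so I raised the caddy. The bowl still stood upright afterwards, though it may have shifted slightly.
- **Knob position:** My two camera estimates of the knob's centre differed by about 12 mm in x. Closing the jaws centred it.
- **Bystanders:** None was seen to move in the pictures, but I did not measure them again.

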